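Move the keg coupler from its parking ball to the flushing ball and lock it

ROBOT

A 6-joint arm with a two-finger parallel gripper is mounted at the origin on a cart in front of the work surface, level with it; the furniture and walls round the work are solid. World frame = base frame: x ahead of the robot, y to its left, z up, the work surface at z = 0. Lengths are in mm, angles in degrees, forces in N, time in s.
With the tool pointing down it reaches from about 300 to 850 mm from the base axis. Payload 4.2 kg.
Tool frame: the origin (TCP) lies between the finger pads; the fingertips stand 8 mm ahead of it and the grasp point (between the pads) lies 11 mm behind it; x points along the fingers, y is the direction in which the jaws open and shut, and the axes are right-handed (so a half turn about x gives the same grasp; the last joint's range is limited). The gripper opens to 91 mm and grips with 3 to 60 N. Pads are 32 mm wide; open, the fingers measure 118 mm over their backs; the gripper's body (76 mm by 178 mm) begins 60 mm behind the grasp point.
Start: joints at [68.239, 18.312, 89.639, -0, 72.044, -1.146], TCP at [202.453, 538.196, 221.976] pointing down, gripper open.
Joint ranges: [-177.97, 177.97], [-48.28, 115.42], [12.27, 149.76], [-77.06, 257.06], [2.81, 150.46], [-146.56, 146.56]. Speed limits (degrees/s): [147.25, 147.25, 180, 180, 180, 180].

INTERFACE

Orientations are given as [roll, pitch, yaw] about the fixed x, y, z axes, in that order (R = Rz(yaw) Ry(pitch) Rx(roll)).
In Python, from workcell import env gives the robot as it stands.
- The arm moves only by the tool arm_command, never from a script. Its arguments are lists of equal length, an entry for each row: "slide": the shift along the tool's x, y, z in cm, a list of three; "turn": the turn, a rotation vector about the tool's x, y, z in rad, a list of three; "grip": the closure in counts, from 0 (fully open) to 255 (shut). A call has 1 to 20 rows; each row is the pose to reach, as a shift and turn from the pose commanded when the call began, along the tool's axes at that moment; what a row does not reach only later rows make up. A row lasts 1/12 s, in which the tool goes at most 41.7 mm and 7.16 degrees, less where a joint would pass 70% of its speed; a pose out of reach is approached as far as the arm can. A call with a gripper value outside its range is refused whole. The fingers move at their own pace and stop on an object; "newtons" is the grip in N (left out, the last holds). Time passes only in rows, so rows that repeat a pose let the fingers close. It gives the time, the measured TCP pose, the force and the opening at its end, in the units of the state.
- env.state(): the state, without advancing time (a new reading comes with each control period).
- env.grab_frame(name): name is "scene" or "top" or "wrist"; returns (picture, depth): 400x640x3 uint8, red, green, blue; 400x640 float32, mm along the optical axis (not along the pixel's ray), 0 where there is no reading.
- env.calibration(name): a dict with "K" (3x3 intrinsics, pixels), "camera_from_world" (4x4, takes a point from world to camera coordinates); the wrist camera has in their place "T_tool_cam" (4x4, takes a point from camera to tool coordinates, whose origin is the TCP and whose axes are the tool frame's). Camera axes: x right, y up, looking along -z (the intrinsics and any distortion apply to the point x, -y, -z); pixel columns grow to the right and rows downward; lengths in mm; the calibration is good to about 2 mm. A picture is of the moment at which its call begins: read the wrist's pose just before it. calibration takes no time and is no camera call.
- env.job_done(): hands the job in, once; it reports no verdict.
Trained networks look in the newest picture that a camera, given by its name, has taken for a name from the list of things; names that differ only in an ending like _2 or _b are one class to them, and where a whole thing is asked for, a point or a joint stands for the part that bears it (a point fixed in the world has none). Each returns a list of dicts, best first, with "p" (0 to 1); they miss things now and then, are a little off and sometimes report something else, mostly with a low value. They report only what shows in the picture. A call takes as long as a camera call.
- env.search_frame(camera, label): "point" ([x, y, z] in mm, in world coordinates, good to about 4 mm: the middle of the surface that is visible of it).
The state is a dict: "time_s": time; "qpos": joint angles; "qvel": joint speeds; "effort": joint torques, N m; "ee_pos": TCP position; "ee_rot": TCP orientation; "force": force on the tool from outside, world axes, zero at the start; "torque": the same for the moment, N m; "gripper_width": finger opening in mm.
Only numpy, scipy, OpenCV 4.12 (cv2) and the standard library are available. Lean on these libraries where they do the work, as an engineer would, in place of code of your own. Each camera call takes 0.05 s, during which the arm holds its last target.

TASK

Fully raise the red-gripped handle of the keg coupler so that it lets go of its parking ball (black base), then lift the coupler off and lower it over the flushing ball (blue base). With the handle still raised, press the coupler straight down by its barrel, firmly but not violently (about 20 to 25 N, never 35 N), so that the stiff valve pin goes in and the coupler is fully home; then press the handle all the way down to lock it, and let go. Leave the jigger, cup and flask standing where they are.

Things in the scene. Friction and masses are not known exactly. Their poses are not given: they have to be found in the camera images.
- coupler: Loose keg coupler, about 0.86 kg with its handle: steel cup, open below, black upright barrel on top. Origin: centre of the cup's lower rim; z up along the barrel, -x towards the handle. The cup is 31 mm wide inside, flared to 42 mm at the rim, which carries a 66 mm foot ring; its flat ceiling is 40 mm above the origin. It fits over a 28 mm ball and is fully home when the ceiling rests on the ball.
- barrel (a point): Point on the axis of the coupler's black barrel, 82 mm above the coupler's origin: the place to grip, from above, across the coupler's y, with the handle raised. The barrel is 30 mm in diameter and reaches from 52 to 105 mm above the origin.
- handle (a joint): Handle of the coupler, rad: 0 = fully down (level, locked), 1.15 = fully raised (leaning out from the barrel). It stays where it is left (0.085 N m friction). Down, its hook reaches through a slot in the cup under the ball and locks; above about 0.3 rad the hook is clear and the coupler can be lifted off or put on, at any yaw that leaves the handle reachable (best towards the robot).
- handle_hinge (a point): Point on the handle's hinge, whose axis is the coupler's y axis: 34 mm to -x and 42 mm up from the coupler's origin. The grip swings up round it as the joint value grows.
- handle_grip (a point): Centre of the red round cross-grip at the handle's end: 26 mm long along the coupler's y, 13.6 mm diameter; 70 mm out to -x and 6 mm up from the hinge when the handle is down. It is a sleeve that turns freely on the handle, so, pinched from above across its two ends, it can be led round the hinge without turning the tool; it can also be pushed down from above.
- park: Parking post, fixed: black base plate 110 x 110 x 10 mm, origin at the centre of its underside, on the counter. Its 28 mm steel ball on a thin neck has its centre 62 mm above the origin; the coupler starts on it, handle down, its origin 36 mm above this one.
- dock: Flushing post, fixed: blue base plate 110 x 110 x 10 mm, origin at the centre of its underside, on the counter, z up. A column on its axis carries a 28 mm steel ball over a 70 mm flange. The column's height varies and is not measured: the coupler is fully home with its origin anywhere from 40 to 62 mm above this one.
- dock_axis (a point): Point on the flushing post's axis, 60 mm above its origin (not the ball's height). A brass valve pin stands 6 mm out of the ball's top. It is stiff: it gives way at about 14 N, more than the coupler weighs, and stays in. So after first contact the coupler must be pushed about 6 mm farther, until the force rises well above that: then the ball itself bears.
- jigger: Steel double jigger, 44 mm across, 74 mm tall, standing loose on the counter; origin under its centre. Leave alone.
- mug_1: Green and white cup, 65 x 91 x 55 mm, standing loose; origin under its centre. Leave alone.
- mini_flask: Small black flask, 57 mm across, 74 mm tall, standing loose; origin under its centre. Leave alone.

How it is judged:
By the outcome, as a careful person would: the job done as asked, in the order asked, and still so for the second after the job is handed in, with the robot touching nothing.
It also fails if it takes over 72 s, if anything falls off the work surface, if the arm or the gripper's body presses on something with over 40 N, if the wrist force passes 120 N, or if a joint passes its speed limit or range.

## Working session

There is one attempt and no reset: what is moved stays moved. The work goes in short steps, Python scripts to look and compute and a tool call to move; the robot and the scene stay as the last step left them, time stands still between calls to the robot, and variables do not carry over. Pictures are saved under pics/ and viewed, and the job is handed in when it is done.

Besides the shell and the picture viewer there is one more tool, called after ">>>" as name(argument=value, ...) on one line, values as JSON. arm_command: Moves the arm, as the interface text tells. Its arguments: {"type":"object","properties":{"slide":{"type":"array","items":{"type":"array","items":{"type":"number"}}},"turn":{"type":"array","items":{"type":"array","items":{"type":"number"}}},"grip":{"type":"array","items":{"type":"number"}},"newtons":{"type":"number"}},"required":["slide","turn","grip"]}

```bash
mkdir -p pics; ls; python3 - <<'E'
from workcell import env
import cv2,numpy as np
s=env.state();print(s)
for c in ["scene","top","wrist"]:
    im,d=env.grab_frame(c); cv2.imwrite(f"pics/{c}0.png",im[:,:,::-1]); np.save(f"pics/{c}0.npy",d)
    print(c,env.calibration(c))
for c in ["scene","top"]:
    for l in ["coupler","barrel","handle","handle_grip","park","dock","jigger","mug_1","mini_flask"]:
        print(c,l,[(np.round(r["point"]),round(r["p"],2)) for r in env.search_frame(c,l)[:3]])
E
```

```text
pics
{'time_s': 0.0, 'qpos': array([ 6.82384586e+01,  1.83503461e+01,  8.97057094e+01, -1.81306510e-03,
        7.20466440e+01, -1.14719016e+00]), 'qvel': array([-0.03659075, -0.02988916,  0.06156192,  0.08295197, -0.06393302,
        0.0320611 ]), 'effort': array([-2.53461614e-03, -4.12469029e+01, -2.31972152e+01,  7.26974336e-02,
        4.58225061e-02, -1.35529863e-04]), 'ee_pos': array([202.27720943, 537.7073029 , 221.13800089]), 'ee_rot': array([ -90.18558847,   89.89728604, -110.79937927]), 'force': array([-0.03989629,  0.31265495,  0.71771538]), 'torque': array([-0.00378248,  0.05437757, -0.01325696]), 'gripper_width': 90.9505079429752}
scene {'K': array([[381.30195249,   0.        , 324.13209732],
       [  0.        , 381.30195249, 200.49702204],
       [  0.        ,   0.        ,   1.        ]]), 'camera_from_world': array([[ 6.76337326e-01, -7.36585470e-01, -3.10911834e-03,
        -3.32038566e+02],
       [ 5.51266556e-01,  5.03367809e-01,  6.65376610e-01,
        -4.03872339e+02],
       [-4.88541713e-01, -4.51732990e-01,  7.46501373e-01,
        -7.17476666e+02],
     
[... 1440 characters left out ...]
ck [(array([584., 145.,  11.]), 0.85)]
scene jigger [(array([492.,   2.,  51.]), 0.91)]
scene mug_1 [(array([649.,  -4.,  39.]), 0.68)]
scene mini_flask [(array([484., 320.,  41.]), 0.78), (array([587., 148.,  13.]), 0.64)]
top coupler [(array([ 618., -114.,   89.]), 0.86)]
top barrel [(array([ 624., -109.,   84.]), 0.63), (array([589., 158.,   5.]), 0.3)]
top handle [(array([ 548., -106.,   89.]), 0.51)]
top handle_grip [(array([ 545., -103.,   90.]), 0.43)]
top park [(array([ 616., -107.,   12.]), 0.69)]
top dock [(array([590., 157.,   6.]), 0.73)]
top jigger [(array([493.,   0.,  60.]), 0.75)]
top mug_1 [(array([648.,  -8.,  22.]), 0.59)]
top mini_flask [(array([489., 323.,  41.]), 0.83)]
```

View pics/scene0.png

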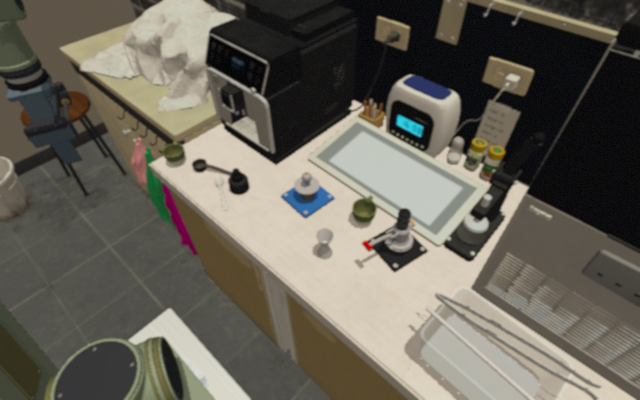

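View pics/top0.png

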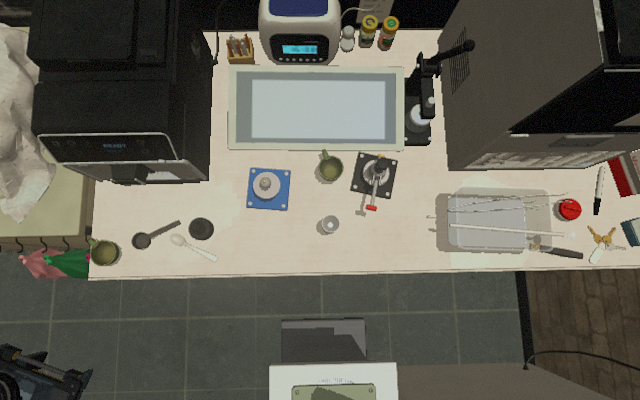

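View pics/wrist0.png

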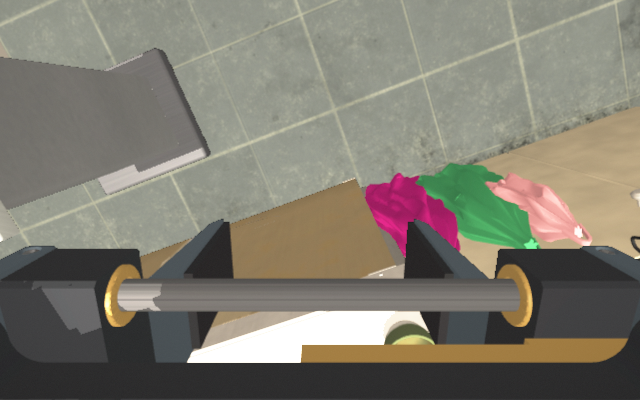

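The pictures agree with the networks: blue dock at scene (307,198) and top (268,187), coupler at scene (402,238) and top (375,175), and red grip at scene (369,245) and top (371,208). The jigger and cup stand between the two posts. Next I'll measure these precisely from depth.

```bash
cat > h.py <<'E'
import numpy as np,cv2
from workcell import env
from scipy.spatial.transform import Rotation as R
def cloud(cam,d,cfw=None):
    c=env.calibration(cam);K=c["K"]
    v,u=np.mgrid[0:400,0:640]
    P=np.stack([(u-K[0,2])/K[0,0]*d,-(v-K[1,2])/K[1,1]*d,-d],-1)
    if cfw is None: cfw=c["camera_from_world"]
    T=np.linalg.inv(cfw)
    return P@T[:3,:3].T+T[:3,3]
def wristcfw(s):
    T=np.eye(4);T[:3,:3]=R.from_euler("xyz",s["ee_rot"],degrees=True).as_matrix();T[:3,3]=s["ee_pos"]
    return np.linalg.inv(T@env.calibration("wrist")["T_tool_cam"])
E
python3 - <<'E'
from h import *
for c in ["scene","top"]:
    im=cv2.imread(f"pics/{c}0.png");d=np.load(f"pics/{c}0.npy");P=cloud(c,d)
    hsv=cv2.cvtColor(im,cv2.COLOR_BGR2HSV)
    H,S,V=[hsv[...,i].astype(int) for i in range(3)]
    box=lambda x0,x1,y0,y1,z0,z1:(P[...,0]>x0)&(P[...,0]<x1)&(P[...,1]>y0)&(P[...,1]<y1)&(P[...,2]>z0)&(P[...,2]<z1)
    b=box(500,680,60,240,-5,25)&(H>95)&(H<125)&(S>120)
    def rect(b,n):
        p=P[b][:,:2].astype(np.float32); print(c,n,b.sum(),cv2.minAreaRect(p),P[b][:,2].mean())
    rect(b,"dock")
    k=box(530,700,-200,-30,2,20)&(V<70); rect(k,"park")
    r=box(480,620,-180,-50,50,130)&((H<8)|(H>172))&(S>130)
    print(c,"red",r.sum(),P[r].mean(0),np.median(P[r],0),P[r].min(0),P[r].max(0))
    t=box(560,680,-180,-60,130,160); print(c,"barreltop",t.sum(),P[t].mean(0),P[t].min(0),P[t].max(0))
    q=box(540,640,100,210,25,120); print(c,"dockcol",q.sum(),P[q].min(0),P[q].max(0))
    zt=P[q][:,2]; m=zt>zt.max()-10; print(P[q][m].mean(0), np.histogram(zt,bins=np.arange(25,121,5))[0])
    f=box(560,660,-170,-60,30,60);print(c,"foot",f.sum(),cv2.minEnclosingCircle(P[f][:,:2].astype(np.float32)))
for c,b in [("scene",(270,420,150,290)),("top",(230,410,130,230))]:
    im=cv2.imread(f"pics/{c}0.png");x0,x1,y0,y1=b
    cv2.imwrite(f"pics/{c}0z.png",cv2.resize(im[y0:y1,x0:x1],None,fx=4,fy=4,interpolation=cv2.INTER_CUBIC))
E
```

```text
scene dock 614 ((593.4780883789062, 159.00732421875), (104.4892578125, 103.6500473022461), 84.1471176147461) 11.116019889200077
scene park 662 ((625.3848266601562, -124.28744506835938), (103.70804595947266, 102.76435852050781), 76.44275665283203) 11.018435936400463
scene red 50 [527.16145443 -98.96934882  94.30088048] [526.76506487 -98.23352484  94.28843239] [ 520.04094946 -111.24945648   89.52287121] [536.84346315 -86.30643424  98.78946719]
scene barreltop 138 [ 624.35081749 -124.62000254  139.90738928] [ 612.72162545 -138.12317042  130.73881948] [ 642.11964836 -109.76333352  144.52933396]
scene dockcol 445 [561.24809614 125.70245603  25.0026655 ] [633.15595515 196.75915942 104.44090447]
[594.76631401 158.81906797  97.89313878] [ 21  10   0   0   0  25 290   8   5   0   2  13  15  24  24   8   0   0
   0]
scene foot 299 ((627.9043579101562, -124.20941162109375), 33.833946228027344)
top dock 758 ((597.8618774414062, 158.97488403320312), (105.80863952636719, 106.55622863769531), 84.40564727783203) 10.667363114731558
top park 672 ((629.6685791015625, -124.41310119628906), (107.02680969238281, 107.01172637939453), 75.90856170654297) 10.762529519559562
top red 44 [529.36652407 -98.97698901  93.63855673] [529.34652604 -99.36929273  93.99674331] [ 523.1124349  -111.2322306    89.79899846] [535.48187881 -86.88638076  98.13298657]
top barreltop 133 [ 628.71694696 -122.64263122  140.55466894] [ 614.82584823 -136.92764029  132.37442056] [ 643.42174214 -108.61633473  145.64331234]
top dockcol 570 [565.90252812 126.84739492  51.59906713] [632.16217706 193.43788131 108.18749673]
[599.65652955 159.32270198 101.88261929] [  0   0   0   0   0  90 362  19   0   0   1   5  16  39  31   5   2   0
   0]
top foot 239 ((630.8770751953125, -123.73058319091797), 34.661441802978516)
```

```bash
echo
cat >> h.py <<'E'
def Rt(yaw,flip=0): # tool down, tool y along +-(coupler y)
    a=np.radians(yaw);y=np.array([-np.sin(a),np.cos(a),0])*(-1 if flip else 1);x=np.array([0,0,-1.]);return np.stack([x,y,np.cross(x,y)],1)
def plan(pos,Rtar,s=None):
    s=s or env.state();R0=R.from_euler("xyz",s["ee_rot"],degrees=True).as_matrix()
    sl=R0.T@(np.array(pos)-s["ee_pos"])/10; tu=R.from_matrix(R0.T@Rtar).as_rotvec()
    print("slide",np.round(sl,2),"turn",np.round(tu,3),"deg",np.degrees(np.linalg.norm(tu)).round(1))
    return sl,tu
def st():
    s=env.state();print("t",round(s["time_s"],2),"pos",s["ee_pos"].round(1),"F",s["force"].round(1),"T",s["torque"].round(2),"w",round(s["gripper_width"],1),"q",s["qpos"].round(0)); return s
E
python3 - <<'E'
from h import *
s=st();print(R.from_euler("xyz",s["ee_rot"],degrees=True).as_matrix().round(3))
for f in (0,1): plan([528.5,-99,180],Rt(-14,f))
E
```

```text
t 1.05 pos [202.5 538.2 222. ] F [ 0.1 -0.   0.2] T [-0.   -0.01 -0.02] w 91.2 q [68. 18. 90. -0. 72. -1.]
[[ 0.     0.352  0.936]
 [ 0.     0.936 -0.352]
 [-1.     0.     0.   ]]
slide [  4.19 -48.16  52.95] turn [-0.115  0.    -0.   ] deg 6.6
slide [  4.19 -48.16  52.95] turn [ 3.026 -0.    -0.   ] deg 173.4
```

>>> arm_command(slide=[[0,-4,4.4],[0,-8,8.8],[0,-11,12.1],[0,-14,15.4],[0,-17,18.7],[0,-20,22],[0,-23,25.3],[0,-26,28.6],[0,-29,31.9],[0,-32,35.2],[0.5,-35,38.5],[1,-38,41.8],[1.5,-41,45.1],[2,-44,48.4],[2.5,-46.5,51],[2.5,-48.2,53],[2.5,-48.2,53],[2.5,-48.2,53],[2.5,-48.2,53],[2.5,-48.2,53]], turn=[[0,0,0],[0,0,0],[-0.02,0,0],[-0.04,0,0],[-0.06,0,0],[-0.08,0,0],[-0.1,0,0],[-0.115,0,0],[-0.115,0,0],[-0.115,0,0],[-0.115,0,0],[-0.115,0,0],[-0.115,0,0],[-0.115,0,0],[-0.115,0,0],[-0.115,0,0],[-0.115,0,0],[-0.115,0,0],[-0.115,0,0],[-0.115,0,0]], grip=[60,60,60,60,60,60,60,60,60,60,60,60,60,60,60,60,60,60,60,60], newtons=15)

```text
time_s: 2.72
ee_pos: [528.3, -99.3, 196.6]
ee_rot: [152.6, 89.9, 138.5]
force: [-0.2, 0.7, -0.6]
gripper_width: 69.7
```

```bash
python3 - <<'E'
from h import *
s=st();im,d=env.grab_frame("wrist");cv2.imwrite("pics/w1.png",im[:,:,::-1]);
P=cloud("wrist",d,wristcfw(s))
hsv=cv2.cvtColor(im,cv2.COLOR_RGB2HSV);H,S,V=[hsv[...,i].astype(int) for i in range(3)]
box=lambda x0,x1,y0,y1,z0,z1:(P[...,0]>x0)&(P[...,0]<x1)&(P[...,1]>y0)&(P[...,1]<y1)&(P[...,2]>z0)&(P[...,2]<z1)
r=box(480,620,-180,-50,60,130)&((H<8)|(H>172))&(S>130)
if r.sum():
    p=P[r];print(r.sum(),p.mean(0),p.min(0),p.max(0),cv2.minAreaRect(p[:,:2].astype(np.float32)))
    v,u=np.nonzero(r);print(u.min(),u.max(),v.min(),v.max())
t=box(590,670,-170,-80,132,150);print(t.sum(),P[t].mean(0) if t.sum() else 0, cv2.minEnclosingCircle(P[t][:,:2].astype(np.float32)) if t.sum() else 0)
print(env.search_frame("wrist","handle_grip"),env.search_frame("wrist","barrel"))
E
```

```text
t 2.72 pos [528.3 -99.3 196.6] F [-0.2  0.7 -0.6] T [ 0.03 -0.01  0.01] w 69.7 q [-12.  16.  97.   0.  67. -88.]
509 [526.88715846 -98.55464824  93.38180939] [ 519.40986995 -111.86162052   87.93399397] [536.15197961 -85.66439594  96.48303102] ((527.629638671875, -98.67799377441406), (25.33637237548828, 11.929350852966309), 76.63137817382812)
302 334 192 207
539 [ 616.80554554 -120.91559526  138.24130386] ((624.1237182617188, -122.58280944824219), 14.773316383361816)
[{'point': [540.8, -106.4, 90.5], 'p': 0.84}] [{'point': [611.9, -111.2, 89.1], 'p': 0.63}, {'point': [582.0, 139.4, 8.6], 'p': 0.6}]
```

View pics/w1.png

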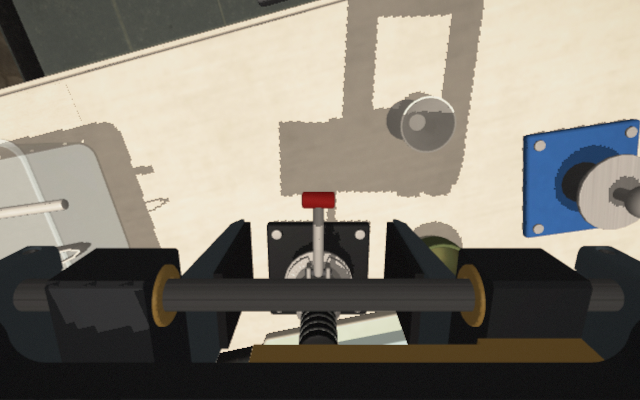

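Red grip is at (318,200), centred between the fingers, with the lever running along tool z. I'll descend and pinch it across its ends.

>>> arm_command(slide=[[3,0,0],[6,0,0],[8.5,0,0],[10.5,0,0],[11.7,0,0],[12.3,0,0],[12.3,0,0],[12.3,0,0],[12.3,0,0],[12.3,0,0],[12.3,0,0],[12.3,0,0],[12.3,0,0],[12.3,0,0]], turn=[[0,0,0],[0,0,0],[0,0,0],[0,0,0],[0,0,0],[0,0,0],[0,0,0],[0,0,0],[0,0,0],[0,0,0],[0,0,0],[0,0,0],[0,0,0],[0,0,0]], grip=[60,60,60,60,60,60,60,255,255,255,255,255,255,255], newtons=15)

```text
time_s: 4.03
ee_pos: [528.9, -99.6, 74.1]
ee_rot: [17.3, 90.0, 3.3]
force: [-0.1, -0.5, -0.3]
gripper_width: 26.1
```

>>> arm_command(slide=[[-0.6,0,0.1],[-1.2,0,0.2],[-1.8,0,0.4],[-2.35,0,0.63],[-2.9,0,0.9],[-3.4,0,1.25],[-3.4,0,1.25],[-3.4,0,1.25]], turn=[[0,0,0],[0,0,0],[0,0,0],[0,0,0],[0,0,0],[0,0,0],[0,0,0],[0,0,0]], grip=[255,255,255,255,255,255,255,255])

```text
time_s: 4.7
ee_pos: [541.2, -102.6, 108.1]
ee_rot: [17.1, 90.0, 3.0]
force: [0.9, -0.0, -2.5]
gripper_width: 25.7
```

>>> arm_command(slide=[[-0.5,0,0.37],[-0.95,0,0.78],[-1.35,0,1.23],[-1.73,0,1.72],[-2.06,0,2.24],[-2.34,0,2.78],[-2.5,0,3.15],[-2.62,0,3.5],[-2.66,0,3.62],[-2.66,0,3.62],[-2.66,0,3.62]], turn=[[0,0,0],[0,0,0],[0,0,0],[0,0,0],[0,0,0],[0,0,0],[0,0,0],[0,0,0],[0,0,0],[0,0,0],[0,0,0]], grip=[255,255,255,255,255,255,255,255,255,255,255])

```text
time_s: 5.62
ee_pos: [576.1, -111.4, 134.2]
ee_rot: [158.9, 90.0, 144.9]
force: [-0.3, -0.8, -2.4]
gripper_width: 26.0
```

```bash
python3 - <<'E'
from h import *
st()
for c in ["scene","top"]:
    im,d=env.grab_frame(c);np.save(f"pics/{c}2.npy",d);cv2.imwrite(f"pics/{c}2.png",im[:,:,::-1])
    x0,x1,y0,y1=(340,470,150,290) if c=="scene" else (320,430,120,230)
    cv2.imwrite(f"pics/{c}2z.png",cv2.resize(im[y0:y1,x0:x1,::-1],None,fx=4,fy=4,interpolation=cv2.INTER_CUBIC))
E
```

```text
t 5.62 pos [ 576.1 -111.4  134.2] F [-0.3 -0.8 -2.4] T [-0.07 -0.04  0.04] w 26.0 q [-12.  23.  96.   0.  61. -88.]
```

View pics/scene2z.png

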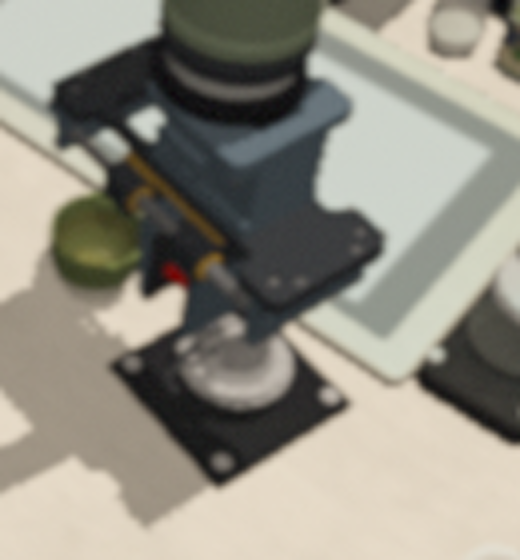

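Handle is being led up and the red grip is between the pads. No end-stop force yet, so I'll go slightly further to feel for the stop.

>>> arm_command(slide=[[-0.06,0,0.15],[-0.1,0,0.3],[-0.1,0,0.3]], turn=[[0,0,0],[0,0,0],[0,0,0]], grip=[255,255,255])

```text
time_s: 5.97
ee_pos: [579.0, -112.1, 135.8]
ee_rot: [129.2, 90.0, 115.1]
force: [-1.0, 0.7, -2.5]
gripper_width: 25.7
```

>>> arm_command(slide=[[0,0,0],[0,0,0],[0,0,0],[0,0,0],[-2,0,0],[-5,0,-2],[-8,0,-5],[-8,0,-5],[-8,0,-5]], turn=[[0,0,0],[0,0,0],[0,0,0],[0,0,0],[0,0,0],[0,0,0],[0,0,0],[0,0,0],[0,0,0]], grip=[60,60,60,60,60,60,60,60,60])

```text
time_s: 6.72
ee_pos: [530.8, -100.0, 217.8]
ee_rot: [3.3, 89.7, -10.7]
force: [0.2, -0.1, 0.5]
gripper_width: 69.3
```

```bash
cat > look.py <<'E'
from h import *
import sys
n=sys.argv[1]
s=st();F={}
for c in ["scene","top","wrist"]:
    im,d=env.grab_frame(c);cv2.imwrite(f"pics/{c}{n}.png",im[:,:,::-1])
    P=cloud(c,d,wristcfw(s) if c=="wrist" else None)
    hsv=cv2.cvtColor(im,cv2.COLOR_RGB2HSV);H,S,V=[hsv[...,i].astype(int) for i in range(3)]
    box=lambda x0,x1,y0,y1,z0,z1:(P[...,0]>x0)&(P[...,0]<x1)&(P[...,1]>y0)&(P[...,1]<y1)&(P[...,2]>z0)&(P[...,2]<z1)
    cx,cy=map(float,sys.argv[2:4])
    r=box(cx-140,cx+20,cy-60,cy+60,50,260)&((H<8)|(H>172))&(S>130)
    if r.sum()>5: p=P[r];print(c,"red",r.sum(),p.mean(0).round(1),p.min(0).round(1),p.max(0).round(1),cv2.minAreaRect(p[:,:2].astype(np.float32)))
    zt=float(sys.argv[4])
    t=box(cx-40,cx+40,cy-40,cy+40,zt-8,zt+6)&(V<110)&~r
    if t.sum()>5: p=P[t];print(c,"btop",t.sum(),p.mean(0).round(1),np.median(p[:,2]).round(1),cv2.minEnclosingCircle(p[:,:2].astype(np.float32)))
    f=box(cx-60,cx+60,cy-60,cy+60,zt-105,zt-85)
    if f.sum()>5: print(c,"foot",f.sum(),cv2.minEnclosingCircle(P[f][:,:2].astype(np.float32)),np.median(P[f][:,2]))
    x0,x1,y0,y1=[(int(v)) for v in {"scene":(270,430,140,280),"top":(240,410,120,230),"wrist":(160,480,100,400)}[c]]
    k={"scene":4,"top":4,"wrist":2}[c]
    cv2.imwrite(f"pics/{c}{n}z.png",cv2.resize(im[y0:y1,x0:x1,::-1],None,fx=k,fy=k,interpolation=cv2.INTER_CUBIC))
E
python3 look.py 3 628 -124 141
```

```text
t 6.72 pos [ 530.8 -100.   217.8] F [ 0.2 -0.1  0.5] T [ 0.03  0.01 -0.01] w 69.3 q [-12.  15.  95.   0.  70. -88.]
scene red 16 [ 546.4 -126.4  175.6] [ 511.1 -141.8  146.4] [ 569.1 -114.6  221.3] ((540.3102416992188, -129.2093048095703), (61.85901641845703, 6.374427795410156), 26.056859970092773)
scene btop 71 [ 620.2 -128.   139.9] 140.3 ((621.784423828125, -124.66065216064453), 12.570350646972656)
scene foot 235 ((617.423583984375, -122.58312225341797), 45.05137634277344) 41.430311089833594
top foot 41 ((622.2091064453125, -115.001220703125), 41.308956146240234) 42.231574621957975
wrist red 651 [ 568.7 -108.8  150.4] [ 561.7 -137.4   69.6] [613.6 -96.1 154.3] ((590.69287109375, -115.87934875488281), (26.329784393310547, 57.13656234741211), 71.52832794189453)
wrist btop 1060 [ 623.3 -122.5  143.6] 144.3 ((625.3605346679688, -122.99974822998047), 14.765358924865723)
wrist foot 1067 ((615.90576171875, -120.31890869140625), 39.99690246582031) 42.845308206429934
```

View pics/scene3z.png

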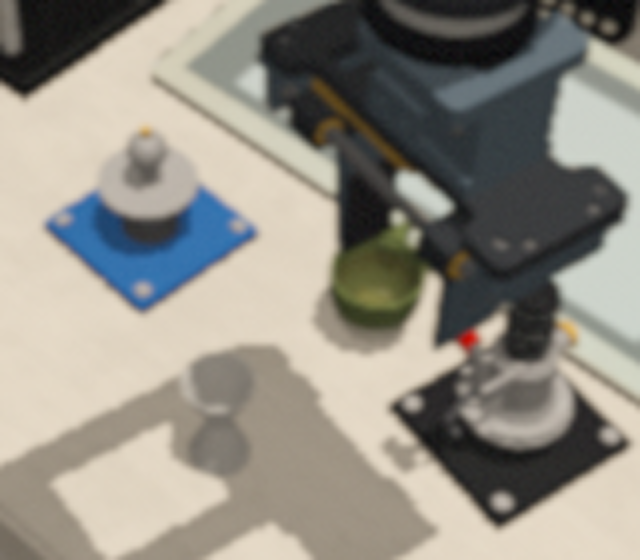

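View pics/wrist3z.png

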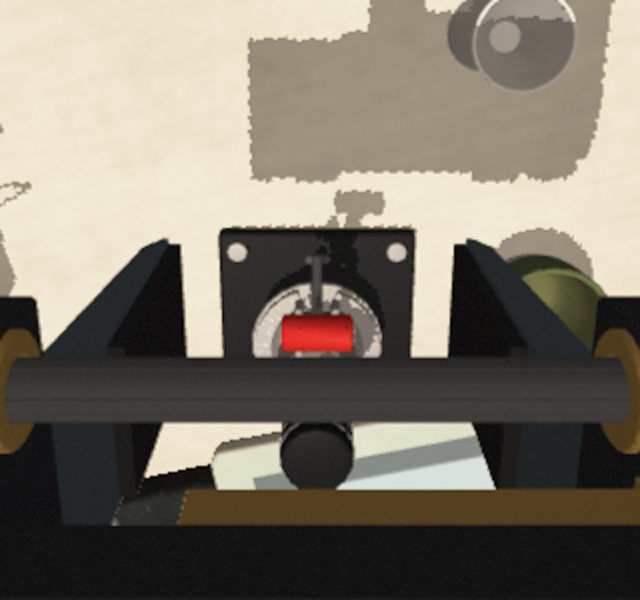

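```bash
python3 - <<'E'
from h import *
s=st();im,d=env.grab_frame("wrist");P=cloud("wrist",d,wristcfw(s))
hsv=cv2.cvtColor(im,cv2.COLOR_RGB2HSV);H,S,V=[hsv[...,i].astype(int) for i in range(3)]
r=((H<8)|(H>172))&(S>130)&(P[...,2]>135)&(P[...,2]<165)&(P[...,0]>540)&(P[...,0]<600)
v,u=np.nonzero(r);print("px",u.min(),u.max(),v.min(),v.max())
p=P[r];ax=np.array([.97,-.242,0]);q=p@ax
print(np.percentile(q,[1,50,99]),np.percentile(p[:,2],[1,50,99]))
b=(abs(P[...,2]-144)<5)&(V<110)&(P[...,0]>600)&(P[...,0]<650)&(abs(P[...,1]+123)<30)
qb=P[b];print("barrel",np.percentile(qb@ax,[1,50,99]),np.median(qb[:,2]),b.sum())
# project predicted grip for angles, cylinder pixel rows
T=wristcfw(s);K=env.calibration("wrist")["K"]
c0=qb@ax
def pr(X):
    c=T[:3,:3]@X+T[:3,3];return K[0,0]*c[0]/-c[2]+K[0,2],K[1,1]*-c[1]/-c[2]+K[1,2]
C=np.array([cv2.minEnclosingCircle(qb[:,:2].astype(np.float32))[0]]).ravel();zt=np.median(qb[:,2])
print(C)
for a in (.9,1.,1.05,1.1,1.15):
    an=a+np.arctan2(6,70);rr=np.hypot(70,6);rad=-34-rr*np.cos(an);z=zt-105+42+rr*np.sin(an)
    g=np.array([C[0]+rad*.97,C[1]-rad*.242,z])
    rows=[pr(g+6.8*(np.cos(t)*ax+np.sin(t)*np.array([0,0,1])))[1] for t in np.linspace(0,6.28,60)]
    print(a,round(rad,1),round(z,1),"rows",round(min(rows),1),round(max(rows),1),"col",round(pr(g)[0],1))
E
```

```text
t 6.87 pos [ 530.5 -100.   214.5] F [-0.5 -0.4  0.3] T [ 0.01 -0.02  0.01] w 69.9 q [-12.  15.  95.   0.  70. -88.]
px 301 336 258 276
[572.78962753 576.90511325 585.16291284] [140.96018943 148.31538738 150.57698684]
barrel [623.17267296 634.89213849 647.18525186] 141.2464229433627 884
[ 624.80737305 -122.83175659]
0.9 -72.8 136.8 rows 233.2 251.8 col 318.4
1.0 -66.8 140.4 rows 242.7 261.4 col 318.4
1.05 -63.6 142.0 rows 247.5 266.4 col 318.4
1.1 -60.4 143.4 rows 252.3 271.3 col 318.4
1.15 -57.1 144.6 rows 257.2 276.2 col 318.4
```

Measured rows 258–276 match the prediction for 1.15 rad, so the handle is fully raised. Now the barrel grasp.

```bash
python3 - <<'E'
from h import *
s=st();plan([627,-123.5,107],Rt(-14))
E
```

```text
t 6.92 pos [ 530.5 -100.   214.1] F [ 0.3 -0.6 -0.5] T [-0.02  0.03  0.05] w 70.1 q [-12.  16.  95.   0.  70. -88.]
slide [10.69  0.06  9.95] turn [-0.001 -0.002 -0.   ] deg 0.1
```

>>> arm_command(slide=[[0,0,3],[0,0,6],[0,0,8.5],[0,0,9.9],[1.5,0,9.9],[4,0,9.9],[6.5,0,9.9],[9,0,9.9],[10.2,0,9.9],[10.6,0,9.9],[10.6,0,9.9],[10.6,0,9.9],[10.6,0,9.9],[10.6,0,9.9],[10.6,0,9.9],[10.6,0,9.9],[10.6,0,9.9],[10.6,0,9.9]], turn=[[0,0,0],[0,0,0],[0,0,0],[0,0,0],[0,0,0],[0,0,0],[0,0,0],[0,0,0],[0,0,0],[0,0,0],[0,0,0],[0,0,0],[0,0,0],[0,0,0],[0,0,0],[0,0,0],[0,0,0],[0,0,0]], grip=[40,40,40,40,40,40,40,40,40,40,40,255,255,255,255,255,255,255], newtons=35)

```text
time_s: 8.42
ee_pos: [626.6, -123.9, 109.9]
ee_rot: [11.1, 90.0, -2.9]
force: [0.2, 0.3, -0.2]
gripper_width: 33.3
```

```bash
python3 look.py 4 627 -123.5 141
```

```text
t 8.42 pos [ 626.6 -123.9  109.9] F [ 0.2  0.3 -0.2] T [0.05 0.   0.04] w 33.3 q [-12.  29.  90.   0.  61. -88.]
scene red 44 [ 566.9 -108.9  147.7] [ 562.  -120.3  142.9] [572.8 -98.2 151.2] ((567.1031494140625, -109.47097778320312), (23.74247169494629, 7.568235397338867), 73.49281311035156)
scene btop 116 [ 615.5 -123.1  139.8] 140.0 ((622.319580078125, -124.38521575927734), 29.867338180541992)
scene foot 228 ((617.236572265625, -122.9188232421875), 44.57816696166992) 41.2621059285533
top foot 83 ((612.94287109375, -100.14332580566406), 31.79876136779785) 40.15812343420566
wrist red 2605 [ 569.4 -109.1  148.2] [ 561.  -122.8  141.1] [579.3 -95.6 151.7] ((570.0966186523438, -109.31259155273438), (26.06511688232422, 13.277913093566895), 75.97136688232422)
wrist btop 2817 [ 615.8 -120.7  139.9] 140.7 ((618.0889892578125, -121.27526092529297), 27.672033309936523)
wrist foot 1715 ((627.7576293945312, -123.63567352294922), 34.26896667480469) 40.42916268189816
```

View pics/scene4z.png

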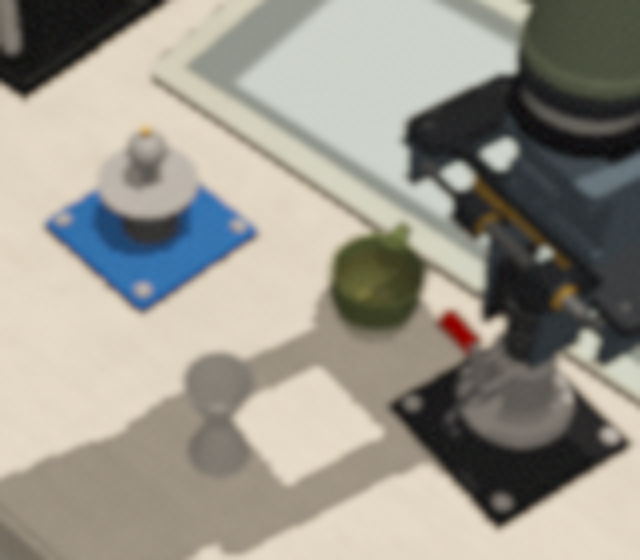

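View pics/wrist4.png

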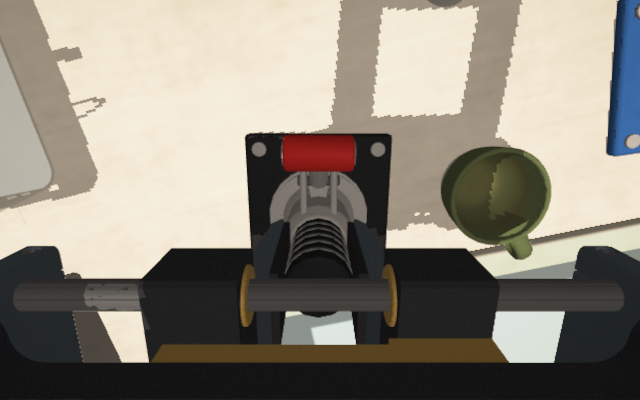

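Barrel between pads, red grip up at wrist (318,152). Letting the fingers finish closing, then lift.

>>> arm_command(slide=[[0,0,0],[0,0,0],[0,0,0],[-0.5,0,0],[-1.5,0,0],[-3,0,0],[-4.5,0,0],[-6,0,0],[-7.5,0,0],[-8.8,0,0],[-9.5,0,0],[-9.5,0,0],[-9.5,0,0],[-9.5,0,0]], turn=[[0,0,0],[0,0,0],[0,0,0],[0,0,0],[0,0,0],[0,0,0],[0,0,0],[0,0,0],[0,0,0],[0,0,0],[0,0,0],[0,0,0],[0,0,0],[0,0,0]], grip=[255,255,255,255,255,255,255,255,255,255,255,255,255,255], newtons=50)

```text
time_s: 9.73
ee_pos: [625.5, -123.7, 203.0]
ee_rot: [-179.8, 89.8, 166.2]
force: [-0.2, -0.1, -7.9]
gripper_width: 29.2
```

```bash
python3 look.py 5 627 -123.5 235; python3 - <<'E'
from h import *
plan([596,159,202],Rt(5))
plan([596,159,202],Rt(15))
E
```

```text
t 9.73 pos [ 625.5 -123.7  203. ] F [-0.2 -0.1 -7.9] T [-0.03  0.04 -0.03] w 29.2 q [-12.  25.  82.   0.  73. -88.]
scene red 36 [ 566.1 -109.   241.8] [ 561.2 -118.8  237.2] [570.9 -97.6 245. ] ((566.145751953125, -108.39900207519531), (21.75665855407715, 5.813421726226807), 74.2030258178711)
scene btop 151 [ 615.  -123.6  233.7] 234.2 ((623.5991821289062, -123.64317321777344), 28.527406692504883)
scene foot 242 ((613.4537353515625, -125.98461151123047), 44.687137603759766) 134.74474100399124
top foot 114 ((614.864501953125, -102.79692077636719), 34.47090148925781) 134.08767499045763
wrist red 2570 [ 568.4 -108.9  241.5] [ 560.  -122.7  234.7] [577.7 -95.5 245.2] ((569.1695556640625, -109.08171844482422), (25.871030807495117, 13.279794692993164), 75.92041015625)
wrist btop 2736 [ 614.8 -120.5  233.5] 233.9 ((617.4051513671875, -121.20313262939453), 27.573253631591797)
wrist foot 1651 ((626.7389526367188, -123.19277954101562), 32.996646881103516) 133.57336019946223
slide [ 0.15 26.71 -9.75] turn [-0.332 -0.002 -0.   ] deg 19.0
slide [ 0.15 26.71 -9.75] turn [-0.507 -0.002 -0.001] deg 29.0
```

View pics/scene5z.png

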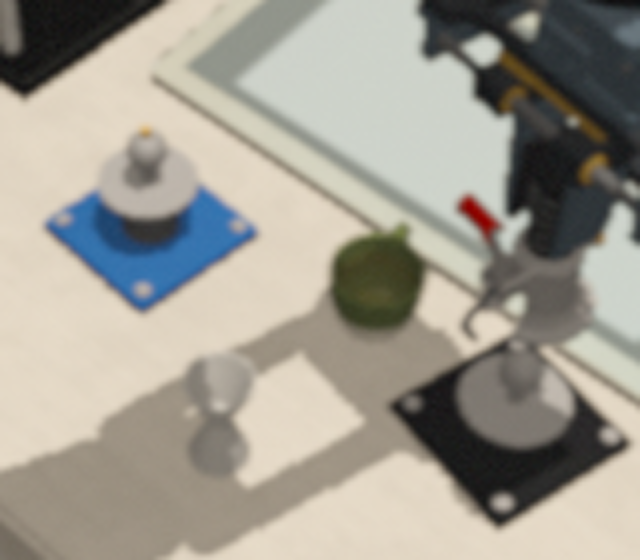

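View pics/wrist5.png

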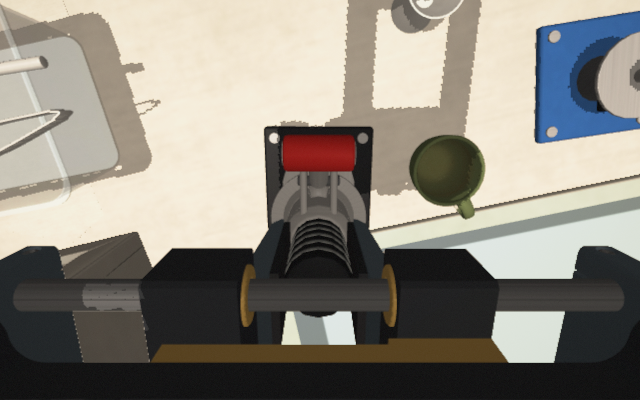

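```bash
python3 - <<'E'
from h import *
plan([595,159.3,203],Rt(5))
E
```

```text
slide [ 0.05 26.72 -9.86] turn [-0.332 -0.002 -0.   ] deg 19.0
```

>>> arm_command(slide=[[0,1.5,-0.6],[0,4,-1.5],[0,6.8,-2.5],[0,9.6,-3.5],[0,12.4,-4.6],[0,15.2,-5.6],[0,18,-6.6],[0,20.8,-7.7],[0,23.4,-8.6],[0,25.4,-9.4],[0,26.4,-9.75],[0,26.7,-9.85],[0,26.7,-9.85],[0,26.7,-9.85],[0,26.7,-9.85]], turn=[[0,0,0],[-0.03,0,0],[-0.07,0,0],[-0.11,0,0],[-0.15,0,0],[-0.19,0,0],[-0.23,0,0],[-0.27,0,0],[-0.3,0,0],[-0.33,0,0],[-0.33,0,0],[-0.33,0,0],[-0.33,0,0],[-0.33,0,0],[-0.33,0,0]], grip=[255,255,255,255,255,255,255,255,255,255,255,255,255,255,255])

```text
time_s: 11.13
ee_pos: [595.8, 157.5, 204.5]
ee_rot: [-105.1, 90.0, -100.3]
force: [0.3, 0.4, -9.0]
gripper_width: 29.2
```

```bash
python3 look.py 6 595 159 235; python3 - <<'E'
from h import *
plan([595,159.3,203],Rt(5))
E
```

```text
t 11.13 pos [595.8 157.5 204.5] F [ 0.3  0.4 -9. ] T [-0.01 -0.02  0.  ] w 29.2 q [ 14.  23.  86.  -0.  72. -81.]
scene red 54 [535.3 153.6 242.4] [529.1 140.5 234.4] [542.5 166.4 246.8] ((535.7615356445312, 153.4168701171875), (13.299671173095703, 25.947126388549805), 0.7292458415031433)
scene btop 150 [587.6 154.7 234.2] 235.2 ((594.2338256835938, 157.43067932128906), 30.10443687438965)
scene foot 201 ((587.306640625, 155.6999969482422), 44.06283187866211) 136.51970569412276
top btop 23 [588.2 157.  235.3] 235.2 ((589.9283447265625, 157.3549346923828), 11.462443351745605)
top foot 43 ((593.1434936523438, 158.83767700195312), 30.490402221679688) 135.67668274610617
wrist red 2552 [537.  153.4 242.9] [530.4 140.3 236.6] [544.7 166.4 246.3] ((537.8203125, 153.41148376464844), (13.302241325378418, 25.626489639282227), 4.34747838973999)
wrist btop 2792 [584.5 157.4 234.2] 235.1 ((587.3453979492188, 157.6240997314453), 27.53948974609375)
wrist foot 1650 ((597.6511840820312, 158.5951385498047), 32.83989334106445) 135.04721741813438
slide [ 0.15  0.15 -0.07] turn [-0.004 -0.     0.   ] deg 0.2
```

View pics/scene6z.png

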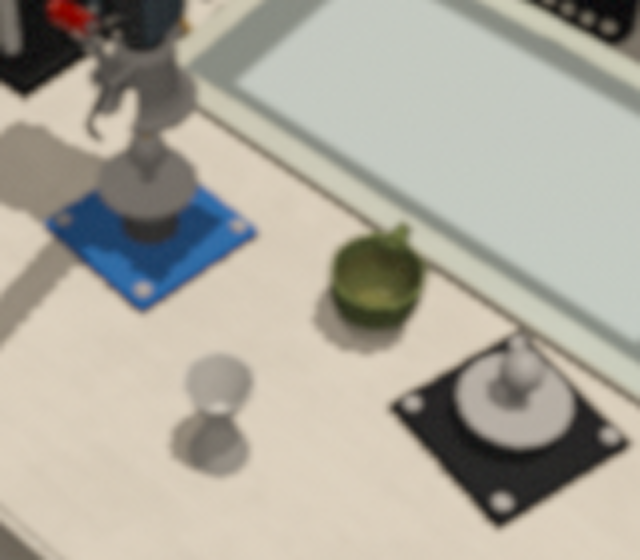

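View pics/wrist6.png

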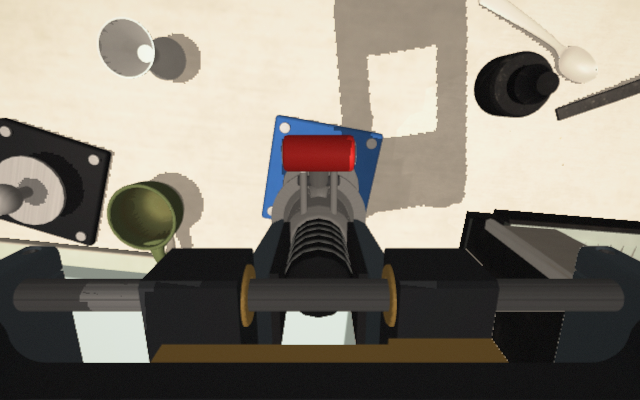

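>>> arm_command(slide=[[0,0.17,-0.07],[0,0.17,-0.07],[0.7,0.17,-0.07],[1.4,0.17,-0.07],[2.1,0.17,-0.07],[2.8,0.17,-0.07],[3.4,0.17,-0.07],[3.9,0.17,-0.07],[4.4,0.17,-0.07],[4.8,0.17,-0.07],[5.1,0.17,-0.07],[5.1,0.17,-0.07]], turn=[[0,0,0],[0,0,0],[0,0,0],[0,0,0],[0,0,0],[0,0,0],[0,0,0],[0,0,0],[0,0,0],[0,0,0],[0,0,0],[0,0,0]], grip=[255,255,255,255,255,255,255,255,255,255,255,255])

```text
time_s: 12.28
ee_pos: [594.5, 160.5, 152.8]
ee_rot: [-174.3, 89.9, -169.4]
force: [-0.7, 0.1, -9.2]
gripper_width: 29.0
```

```bash
python3 look.py 7 595 159 186
```

```text
t 12.28 pos [594.5 160.5 152.8] F [-0.7  0.1 -9.2] T [0.02 0.07 0.01] w 29.0 q [ 14.  25.  90.   0.  65. -81.]
scene red 32 [533.7 156.3 191.4] [530.1 143.9 187.4] [537.5 169.4 194.7] ((533.7369384765625, 156.6738739013672), (25.472759246826172, 7.408778190612793), 89.12859344482422)
scene btop 121 [585.5 156.2 184.5] 184.8 ((591.438720703125, 160.96237182617188), 29.159276962280273)
scene foot 190 ((585.00439453125, 158.8841552734375), 44.88065719604492) 85.50139301349571
top btop 19 [585.9 159.9 184.2] 183.9 ((585.68896484375, 162.09353637695312), 12.879182815551758)
wrist red 2559 [535.7 156.3 191.3] [529.1 143.3 184.8] [543.5 169.3 194.5] ((536.565673828125, 156.2505340576172), (13.390022277832031, 25.791427612304688), 5.11948299407959)
wrist btop 2634 [583.4 160.4 184. ] 183.9 ((586.282470703125, 160.6009979248047), 27.62969970703125)
wrist foot 1645 ((595.7965087890625, 161.6327667236328), 32.840370178222656) 83.48463652370552
```

View pics/scene7z.png

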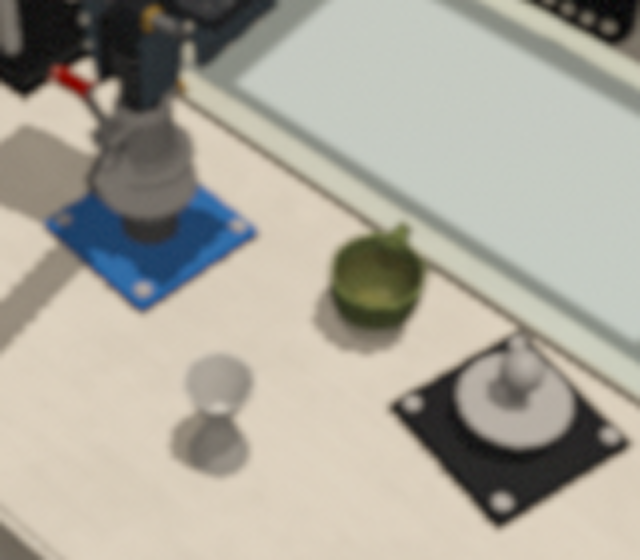

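Cup is over the ball with no side force. Continue slowly.

>>> arm_command(slide=[[0,-0.08,0.03],[0.2,-0.08,0.03],[0.4,-0.08,0.03],[0.6,-0.08,0.03],[0.7,-0.08,0.03],[0.8,-0.08,0.03],[0.9,-0.08,0.03],[1,-0.08,0.03],[1,-0.08,0.03]], turn=[[0,0,0],[0,0,0],[0,0,0],[0,0,0],[0,0,0],[0,0,0],[0,0,0],[0,0,0],[0,0,0]], grip=[255,255,255,255,255,255,255,255,255])

```text
time_s: 13.18
ee_pos: [595.1, 159.8, 143.3]
ee_rot: [-179.2, 90.0, -174.3]
force: [0.4, 0.1, -8.7]
gripper_width: 29.0
```

>>> arm_command(slide=[[0.1,0,0],[0.2,0,0],[0.3,0,0],[0.3,0,0]], turn=[[0,0,0],[0,0,0],[0,0,0],[0,0,0]], grip=[255,255,255,255])

```text
time_s: 13.52
ee_pos: [595.0, 159.8, 140.3]
ee_rot: [179.4, 90.0, -175.7]
force: [-0.2, 0.1, -9.5]
gripper_width: 29.1
```

>>> arm_command(slide=[[0.1,0,0],[0.2,0,0],[0.2,0,0]], turn=[[0,0,0],[0,0,0],[0,0,0]], grip=[255,255,255])

```text
time_s: 13.77
ee_pos: [595.0, 159.8, 138.3]
ee_rot: [177.5, 90.0, -177.6]
force: [-0.4, 0.4, -9.4]
gripper_width: 29.4
```

>>> arm_command(slide=[[0.1,0,0],[0.2,0,0],[0.2,0,0]], turn=[[0,0,0],[0,0,0],[0,0,0]], grip=[255,255,255])

```text
time_s: 14.02
ee_pos: [595.4, 159.9, 137.4]
ee_rot: [11.7, 89.9, 16.6]
force: [-0.9, -0.6, -3.5]
gripper_width: 29.2
```

>>> arm_command(slide=[[0.1,0,0],[0.2,0,0],[0.2,0,0]], turn=[[0,0,0],[0,0,0],[0,0,0]], grip=[255,255,255])

```text
time_s: 14.27
ee_pos: [595.5, 159.9, 136.2]
ee_rot: [10.2, 89.9, 15.0]
force: [-3.4, -0.9, 4.9]
gripper_width: 29.3
```

>>> arm_command(slide=[[0.1,0,0],[0.2,0,0],[0.2,0,0]], turn=[[0,0,0],[0,0,0],[0,0,0]], grip=[255,255,255])

```text
time_s: 14.52
ee_pos: [595.5, 159.9, 133.7]
ee_rot: [11.7, 89.9, 16.6]
force: [-2.9, -0.8, 5.0]
gripper_width: 29.1
```

>>> arm_command(slide=[[0.1,0,0],[0.2,0,0],[0.2,0,0]], turn=[[0,0,0],[0,0,0],[0,0,0]], grip=[255,255,255])

```text
time_s: 14.77
ee_pos: [595.5, 159.9, 131.4]
ee_rot: [10.1, 89.9, 14.9]
force: [-2.2, -0.8, 4.1]
gripper_width: 29.4
```

>>> arm_command(slide=[[0.1,0,0],[0.1,0,0]], turn=[[0,0,0],[0,0,0]], grip=[255,255])

```text
time_s: 14.93
ee_pos: [595.6, 159.9, 131.2]
ee_rot: [10.1, 89.9, 15.0]
force: [-3.6, -1.3, 8.8]
gripper_width: 28.8
```

>>> arm_command(slide=[[0.1,0,0],[0.1,0,0]], turn=[[0,0,0],[0,0,0]], grip=[255,255])

```text
time_s: 15.1
ee_pos: [595.7, 159.9, 131.2]
ee_rot: [9.3, 89.9, 14.1]
force: [-5.8, -2.0, 12.9]
gripper_width: 29.2
```

>>> arm_command(slide=[[0.07,0,0],[0.07,0,0],[0.07,0,0]], turn=[[0,0,0],[0,0,0],[0,0,0]], grip=[255,255,255])

```text
time_s: 15.35
ee_pos: [595.7, 159.9, 131.1]
ee_rot: [8.9, 89.8, 13.7]
force: [-6.0, -2.2, 16.0]
gripper_width: 28.9
```

```bash
python3 look.py 8 595 159 163
```

```text
t 15.35 pos [595.7 159.9 131.1] F [-6.  -2.2 16. ] T [-0.34  1.29 -0.  ] w 28.9 q [ 14.  26.  92.  -0.  62. -81.]
scene red 25 [534.4 154.3 170.6] [531.4 142.  167.6] [539.  166.6 173.6] ((535.26953125, 154.27572631835938), (24.638530731201172, 7.500156402587891), 89.04320526123047)
scene btop 105 [586.5 156.4 161.7] 161.9 ((592.5018920898438, 160.06100463867188), 29.23420524597168)
scene foot 195 ((585.61376953125, 158.939208984375), 45.23872375488281) 63.03410088789428
top btop 19 [586.  161.3 162.4] 162.6 ((584.84814453125, 161.4280548095703), 12.441746711730957)
wrist red 2554 [537.  155.6 169.9] [530.3 142.5 163.2] [544.7 168.7 173.1] ((537.625732421875, 155.52890014648438), (12.7515287399292, 25.892799377441406), 5.075526237487793)
wrist btop 2742 [584.4 159.7 161.6] 162.1 ((587.5787963867188, 160.01019287109375), 27.69326400756836)
wrist foot 1695 ((579.3487548828125, 159.76217651367188), 39.77770233154297) 61.853582102237084
```

View pics/scene8z.png

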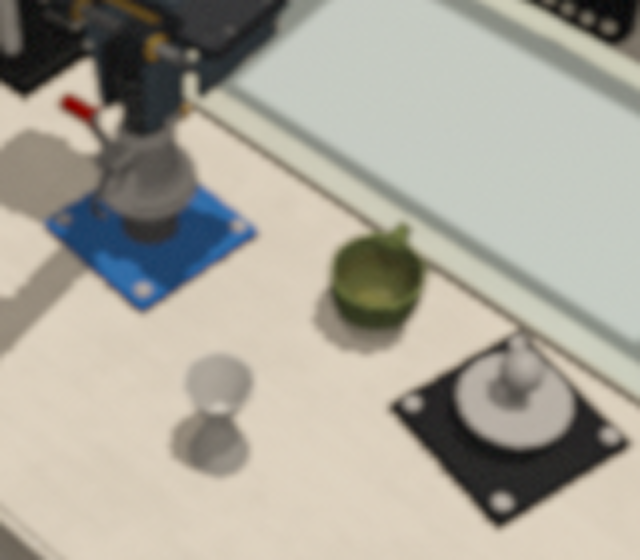

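View pics/wrist8.png

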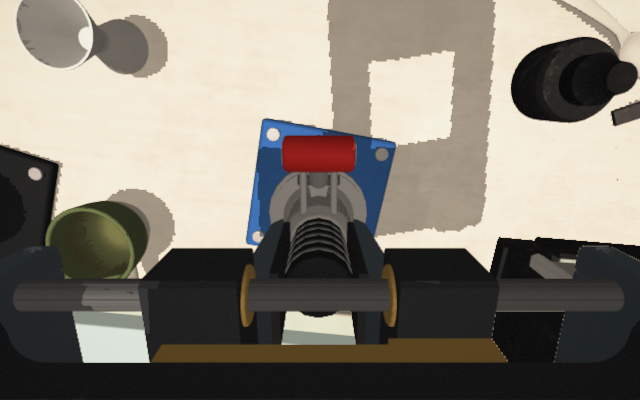

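Coupler is seated: descent stopped at TCP z 131.2, about 6.8 mm below first contact, and the force climbed past the pin's force. Relax, release and rise.

>>> arm_command(slide=[[-0.15,0,0],[-0.3,0,0],[-0.3,0,0],[-0.3,0,0],[-0.3,0,0],[-0.3,0,0],[-0.3,0,0],[-1,0,0],[-3,0,0],[-5,0,0],[-7,0,0],[-7.5,0,0],[-7.5,0,0],[-7.5,0,-3],[-7.5,0,-5.7],[-7.5,0,-5.7],[-7.5,0,-5.7]], turn=[[0,0,0],[0,0,0],[0,0,0],[0,0,0],[0,0,0],[0,0,0],[0,0,0],[0,0,0],[0,0,0],[0,0,0],[0,0,0],[0,0,0],[0,0,0],[0,0,0],[0,0,0],[0,0,0],[0,0,0]], grip=[255,255,255,60,60,60,60,60,60,60,60,60,60,60,60,60,60], newtons=15)

```text
time_s: 16.92
ee_pos: [536.9, 154.7, 201.9]
ee_rot: [-170.6, 89.9, -165.7]
force: [0.8, -0.6, 0.6]
gripper_width: 70.0
```

```bash
python3 look.py 9 595 159 163; python3 - <<'E'
from h import *
plan([538.5,155,154],Rt(5))
E
```

```text
t 16.92 pos [536.9 154.7 201.9] F [ 0.8 -0.6  0.6] T [ 0.05  0.02 -0.02] w 70.0 q [ 15.  18.  94.   0.  69. -80.]
scene red 27 [535.  153.9 170.1] [531.1 143.6 165.7] [539.3 167.5 174.6] ((535.3807373046875, 155.36044311523438), (7.318997383117676, 23.782312393188477), 5.850033283233643)
scene btop 14 [595.4 149.2 160.7] 161.1 ((593.506591796875, 151.89926147460938), 9.595142364501953)
scene foot 199 ((586.6180419921875, 160.09957885742188), 44.3741569519043) 62.924310947489516
wrist red 920 [534.5 155.5 168.4] [528.2 142.5  55.3] [566.3 171.6 172.4] ((547.7865600585938, 156.84268188476562), (37.92500305175781, 25.76711082458496), 6.16215181350708)
wrist btop 505 [598.8 160.9 162.6] 162.6 ((595.4729614257812, 160.24954223632812), 13.982641220092773)
wrist foot 973 ((581.1429443359375, 160.3032989501953), 43.85896301269531) 61.765241368134866
slide [ 4.84 -0.   -0.06] turn [-0.002  0.    -0.   ] deg 0.1
```

View pics/wrist9.png

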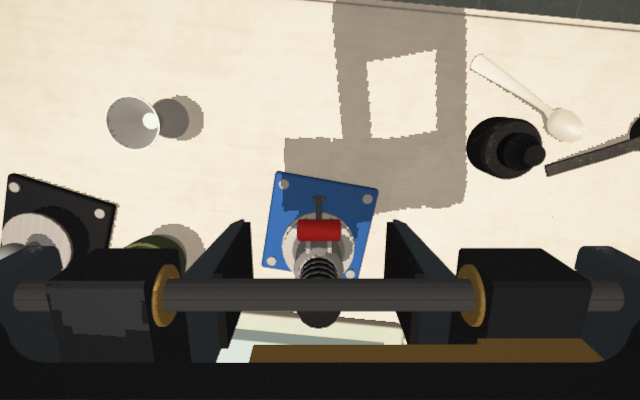

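View pics/scene9z.png

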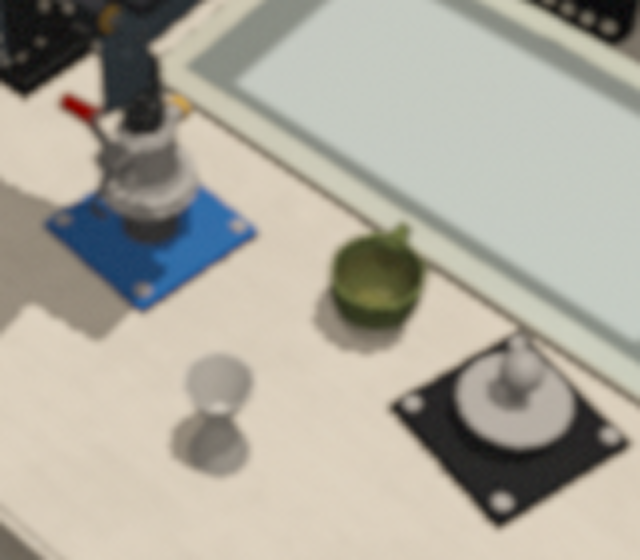

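Coupler upright on the dock, barrel axis (595.5,160.2), top at 162.6 mm. The raised red grip at wrist (319,230) is centred between the jaws. Pinching it.

>>> arm_command(slide=[[1.5,0,0.1],[3,0,0.1],[4.2,0,0.1],[4.7,0,0.1],[4.7,0,0.1],[4.7,0,0.1],[4.7,0,0.1],[4.7,0,0.1],[4.7,0,0.1],[4.7,0,0.1],[4.7,0,0.1]], turn=[[0,0,0],[0,0,0],[0,0,0],[0,0,0],[0,0,0],[0,0,0],[0,0,0],[0,0,0],[0,0,0],[0,0,0],[0,0,0]], grip=[60,60,60,60,60,255,255,255,255,255,255], newtons=20)

```text
time_s: 17.98
ee_pos: [539.5, 155.1, 156.2]
ee_rot: [20.1, 90.0, 25.0]
force: [0.2, 0.4, -0.0]
gripper_width: 32.6
```

>>> arm_command(slide=[[0,0,0],[0,0,0],[0,0,0],[0.27,0,-0.67],[0.55,0,-1.21],[0.88,0,-1.73],[1.26,0,-2.22],[1.67,0,-2.67],[2.12,0,-3.08],[2.61,0,-3.45],[2.61,0,-3.45]], turn=[[0,0,0],[0,0,0],[0,0,0],[0,0,0],[0,0,0],[0,0,0],[0,0,0],[0,0,0],[0,0,0],[0,0,0],[0,0,0]], grip=[255,255,255,255,255,255,255,255,255,255,255])

```text
time_s: 18.9
ee_pos: [503.7, 151.9, 128.7]
ee_rot: [-173.8, 89.9, -168.9]
force: [3.5, 0.5, -0.4]
gripper_width: 25.6
```

>>> arm_command(slide=[[0.52,0,-0.23],[1.06,0,-0.51],[1.63,0,-0.75],[2.21,0,-0.93],[2.5,0,-1.0],[2.5,0,-1.0]], turn=[[0,0,0],[0,0,0],[0,0,0],[0,0,0],[0,0,0],[0,0,0]], grip=[255,255,255,255,255,255])

```text
time_s: 19.4
ee_pos: [494.4, 151.2, 103.8]
ee_rot: [-173.4, 89.9, -168.5]
force: [0.2, 0.4, 0.9]
gripper_width: 25.7
```

>>> arm_command(slide=[[0.3,0,-0.05],[0.6,0,-0.08],[0.8,0,-0.1],[0.8,0,-0.1]], turn=[[0,0,0],[0,0,0],[0,0,0],[0,0,0]], grip=[255,255,255,255])

```text
time_s: 19.73
ee_pos: [493.4, 151.1, 96.2]
ee_rot: [-174.5, 89.9, -169.6]
force: [-1.9, -0.4, 0.5]
gripper_width: 25.7
```

>>> arm_command(slide=[[0.15,0,0],[0.3,0,0],[0.3,0,0]], turn=[[0,0,0],[0,0,0],[0,0,0]], grip=[255,255,255])

```text
time_s: 19.98
ee_pos: [493.3, 151.1, 93.3]
ee_rot: [-174.9, 89.9, -170.0]
force: [-3.2, -0.2, 0.6]
gripper_width: 25.8
```

>>> arm_command(slide=[[0.15,0,0.05],[0.25,0,0.1],[0.25,0,0.1]], turn=[[0,0,0],[0,0,0],[0,0,0]], grip=[255,255,255])

```text
time_s: 20.23
ee_pos: [493.0, 151.0, 91.0]
ee_rot: [-176.7, 89.7, -171.9]
force: [-7.3, 0.6, 6.0]
gripper_width: 25.5
```

```bash
python3 look.py 10 595 159 163
```

```text
t 20.23 pos [493. 151.  91.] F [-7.3  0.6  6. ] T [-0.02  1.31  0.04] w 25.5 q [ 16.  20. 108.   0.  52. -79.]
scene red 29 [484.  156.  111.9] [458.1 111.5  97.5] [491.9 166.  170.2] ((475.34625244140625, 137.6713104248047), (62.063804626464844, 12.535890579223633), 63.17676544189453)
scene btop 80 [587.8 157.3 161.8] 162.6 ((589.72021484375, 158.730224609375), 13.654054641723633)
scene foot 94 ((599.4727783203125, 149.18434143066406), 30.909902572631836) 63.177065136986926
wrist red 1561 [489.1 151.3 104.5] [483.6 138.2  88.3] [504.3 165.4 110.3] ((493.5711669921875, 151.8807830810547), (19.390764236450195, 26.1088809967041), 4.902318954467773)
wrist foot 67 ((567.7485961914062, 158.28024291992188), 16.70919418334961) 59.77212890666604
```

View pics/scene10z.png

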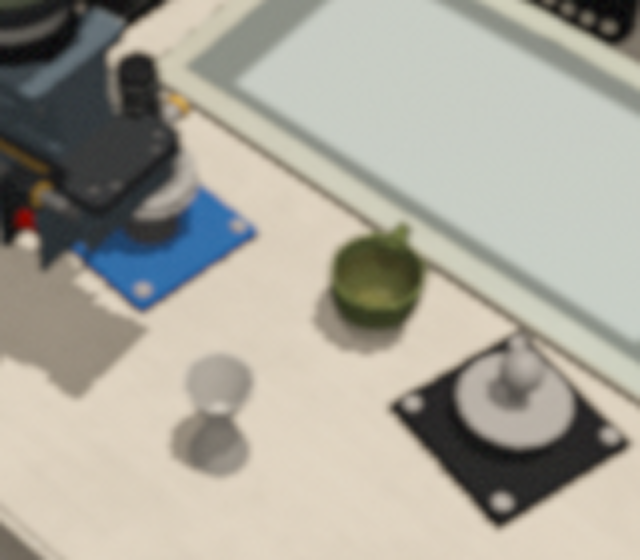

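View pics/wrist10.png

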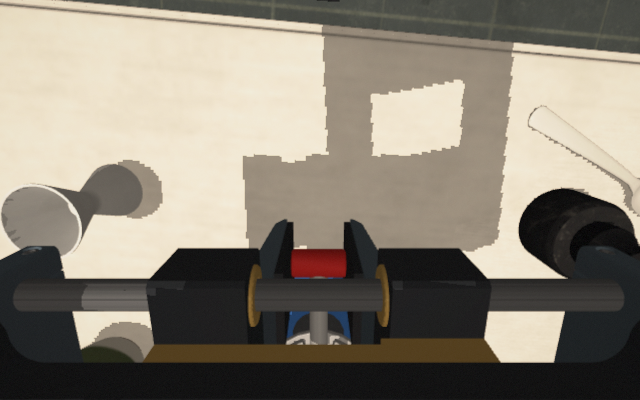

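Force has now risen to 6 N, so the handle seems to be at its lower stop. Releasing to check.

>>> arm_command(slide=[[-0.2,0,0],[-0.2,0,0],[-0.2,0,0],[-0.2,0,0],[-0.2,0,0],[-2,0,0],[-5,0,0],[-8,0,-2],[-11,0,-4],[-11,0,-4],[-11,0,-4]], turn=[[0,0,0],[0,0,0],[0,0,0],[0,0,0],[0,0,0],[0,0,0],[0,0,0],[0,0,0],[0,0,0],[0,0,0],[0,0,0]], grip=[255,60,60,60,60,60,60,60,60,60,60])

```text
time_s: 21.3
ee_pos: [456.0, 148.2, 203.0]
ee_rot: [11.2, 89.7, 16.1]
force: [-0.9, -0.4, -0.1]
gripper_width: 70.0
```

```bash
cat > ang.py <<'E'
from h import *
s=st();im,d=env.grab_frame("wrist");P=cloud("wrist",d,wristcfw(s));cv2.imwrite("pics/ang%d.png"%(s["time_s"]*10),im[:,:,::-1])
hsv=cv2.cvtColor(im,cv2.COLOR_RGB2HSV);H,S,V=[hsv[...,i].astype(int) for i in range(3)]
r=((H<8)|(H>172))&(S>130)&(P[...,2]>80)&(P[...,2]<200)
n,l,stt,_=cv2.connectedComponentsWithStats(r.astype(np.uint8));i=1+stt[1:,4].argmax();r=l==i
v,u=np.nonzero(r);print("px",u.min(),u.max(),v.min(),v.max());p=P[r]
print("red",np.percentile(p,[2,50,98],axis=0).round(1))
b=(abs(P[...,2]-162)<7)&(V<110)&(P[...,0]>565)&(P[...,0]<630)&(abs(P[...,1]-160)<25)
if b.sum()>20: print("barrel",b.sum(),np.median(P[b],0).round(1),cv2.minEnclosingCircle(P[b][:,:2].astype(np.float32)))
T=wristcfw(s);K=env.calibration("wrist")["K"];a5=np.radians(5);ax=np.array([np.cos(a5),np.sin(a5),0])
def pr(X):
    c=T[:3,:3]@X+T[:3,3];return K[0,0]*c[0]/-c[2]+K[0,2],K[1,1]*-c[1]/-c[2]+K[1,2]
for a in (-.05,0,.05,.1,.15,.2,.3):
    an=a+np.arctan2(6,70);rr=np.hypot(70,6);rad=-34-rr*np.cos(an);z=57.6+42+rr*np.sin(an)
    g=np.array([595.5,160,0])+rad*ax+[0,0,z]
    rows=[pr(g+6.8*(np.cos(t)*ax+np.sin(t)*np.array([0,0,1])))[1] for t in np.linspace(0,6.28,60)]
    w=pr(g+13*np.array([-ax[1],ax[0],0]))[0]-pr(g-13*np.array([-ax[1],ax[0],0]))[0]
    print(a,"rows",round(min(rows),1),round(max(rows),1),"col",round(pr(g)[0],1),"w",round(w,1),"top z",round(z+6.8,1))
E
python3 ang.py; python3 look.py 11 595 159 163
```

```text
t 21.3 pos [456.  148.2 203. ] F [-0.9 -0.4 -0.1] T [ 0.05  0.01 -0.01] w 70.0 q [ 17.  10. 104.  -0.  66. -78.]
px 302 333 237 253
red [[485.4 139.4 102.1]
 [489.9 151.5 107.9]
 [497.2 163.6 109.9]]
-0.05 rows 235.0 251.9 col 316.7 w 32.1 top z 108.9
0 rows 236.9 254.0 col 316.7 w 32.5 top z 112.4
0.05 rows 239.0 256.4 col 316.7 w 32.8 top z 115.9
0.1 rows 241.4 259.0 col 316.7 w 33.2 top z 119.4
0.15 rows 244.0 261.8 col 316.7 w 33.6 top z 122.8
0.2 rows 246.9 264.9 col 316.7 w 34.0 top z 126.2
0.3 rows 253.3 271.8 col 316.7 w 34.7 top z 132.8
t 21.35 pos [455.6 147.9 201.5] F [ 0.5 -0.3 -0.2] T [ 0.04 -0.02  0.01] w 70.0 q [ 17.  10. 104.  -0.  66. -78.]
scene red 27 [490.5 150.8 108.2] [485.4 139.9 104.2] [494.7 161.6 111.3] ((491.03887939453125, 150.48477172851562), (8.160911560058594, 21.884441375732422), 13.868403434753418)
scene btop 74 [590.3 157.4 161.9] 162.6 ((593.2413330078125, 159.85572814941406), 14.657125473022461)
scene foot 193 ((596.1375732421875, 158.81683349609375), 33.62200164794922) 62.957023920646634
top btop 59 [601.  162.8 163.1] 163.0 ((596.8313598632812, 160.40237426757812), 14.451034545898438)
top foot 92 ((601.54443359375, 159.5135955810547), 33.624732971191406) 62.036238610349585
wrist red 529 [491.1 152.1 108.8] [485.1 139.4 101.3] [499.6 165.  112.3] ((492.3519287109375, 152.1290283203125), (12.777871131896973, 24.645526885986328), 5.297452926635742)
wrist foot 1028 ((596.6019287109375, 160.95111083984375), 34.58633041381836) 64.35284503473326
```

View pics/scene11z.png

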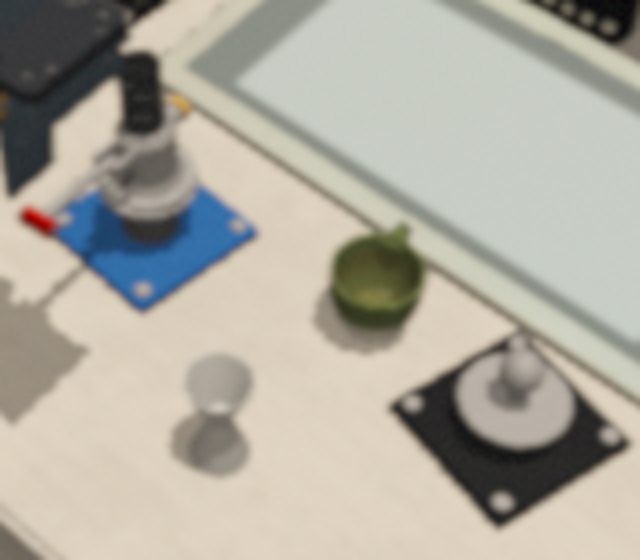

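View pics/wrist11.png

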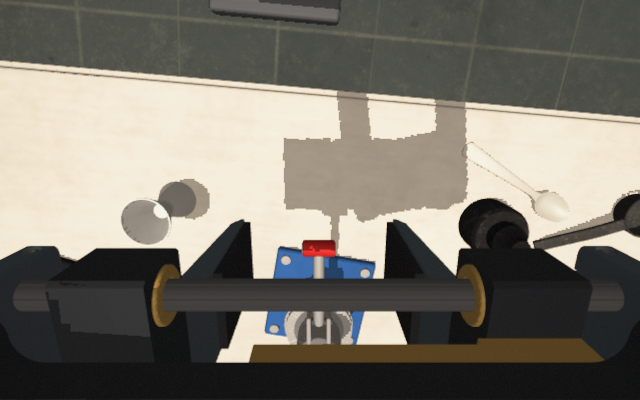

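Image rows 237–253 match 0 rad, so the handle is down. As insurance I'll add a gentle push on the grip from above with closed fingers.

```bash
python3 - <<'E'
from h import *
plan([492.5,151.2,124],Rt(5))
E
```

```text
slide [7.58 0.03 3.78] turn [-0.002 -0.002  0.   ] deg 0.2
```

>>> arm_command(slide=[[0,0,2],[0,0,3.8],[0,0,3.8],[0,0,3.8],[0,0,3.8],[0,0,3.8],[0,0,3.8],[2.5,0,3.8],[5,0,3.8],[7,0,3.8],[7.5,0,3.8],[7.5,0,3.8]], turn=[[0,0,0],[0,0,0],[0,0,0],[0,0,0],[0,0,0],[0,0,0],[0,0,0],[0,0,0],[0,0,0],[0,0,0],[0,0,0],[0,0,0]], grip=[255,255,255,255,255,255,255,255,255,255,255,255])

```text
time_s: 22.5
ee_pos: [491.8, 150.8, 125.1]
ee_rot: [-170.6, 89.8, -165.8]
force: [-0.7, 0.6, 0.3]
gripper_width: 0.2
```

>>> arm_command(slide=[[0.15,0,0],[0.3,0,0],[0.45,0,0],[0.45,0,0]], turn=[[0,0,0],[0,0,0],[0,0,0],[0,0,0]], grip=[255,255,255,255])

```text
time_s: 22.83
ee_pos: [493.4, 151.2, 122.4]
ee_rot: [14.0, 89.9, 18.9]
force: [-0.2, 0.8, -0.4]
gripper_width: 0.1
```

>>> arm_command(slide=[[0.1,0,0],[0.2,0,0],[0.3,0,0],[0.3,0,0]], turn=[[0,0,0],[0,0,0],[0,0,0],[0,0,0]], grip=[255,255,255,255])

```text
time_s: 23.17
ee_pos: [492.9, 151.1, 118.6]
ee_rot: [176.9, 90.0, -178.3]
force: [-0.3, 0.1, -0.0]
gripper_width: 0.3
```

>>> arm_command(slide=[[0.1,0,0],[0.2,0,0],[0.2,0,0]], turn=[[0,0,0],[0,0,0],[0,0,0]], grip=[255,255,255])

```text
time_s: 23.42
ee_pos: [493.0, 151.1, 116.6]
ee_rot: [164.9, 90.0, 169.7]
force: [0.2, -0.6, -0.6]
gripper_width: 0.3
```

>>> arm_command(slide=[[0.1,0,0],[0.2,0,0],[0.2,0,0]], turn=[[0,0,0],[0,0,0],[0,0,0]], grip=[255,255,255])

```text
time_s: 23.67
ee_pos: [493.1, 151.1, 114.8]
ee_rot: [30.1, 90.0, 35.0]
force: [-0.8, -0.1, 2.4]
gripper_width: 0.5
```

>>> arm_command(slide=[[0.1,0,0],[0.2,0,0],[0.2,0,0]], turn=[[0,0,0],[0,0,0],[0,0,0]], grip=[255,255,255])

```text
time_s: 23.92
ee_pos: [493.1, 151.1, 112.7]
ee_rot: [21.7, 90.0, 26.6]
force: [0.6, 0.3, 1.8]
gripper_width: 0.8
```

>>> arm_command(slide=[[0.1,0,0],[0.2,0,0],[0.2,0,0]], turn=[[0,0,0],[0,0,0],[0,0,0]], grip=[255,255,255])

```text
time_s: 24.17
ee_pos: [493.0, 151.1, 110.6]
ee_rot: [126.1, 90.0, 131.0]
force: [-0.3, -0.9, 1.9]
gripper_width: 0.2
```

```bash
python3 look.py 12 595 159 163
```

```text
t 24.17 pos [493.  151.1 110.6] F [-0.3 -0.9  1.9] T [0.06 0.04 0.03] w 0.2 q [ 16.  19. 107.   0.  55. -79.]
scene red 13 [487.  142.8 103.3] [483.1 138.7  98.7] [490.9 146.8 111.7] ((486.9739990234375, 142.97634887695312), (7.694929599761963, 7.958446979522705), 8.571883201599121)
scene btop 77 [583.5 156.7 163.1] 163.6 ((584.4445190429688, 158.309326171875), 13.754925727844238)
scene foot 162 ((596.8635864257812, 155.51219177246094), 34.442317962646484) 65.30460469602076
wrist red 106 [483.6 150.1 106.5] [474.2 138.1  95.3] [493.5 163.6 138.8] ((483.9183654785156, 151.82073974609375), (15.533400535583496, 25.554140090942383), 36.29447555541992)
```

View pics/scene12z.png

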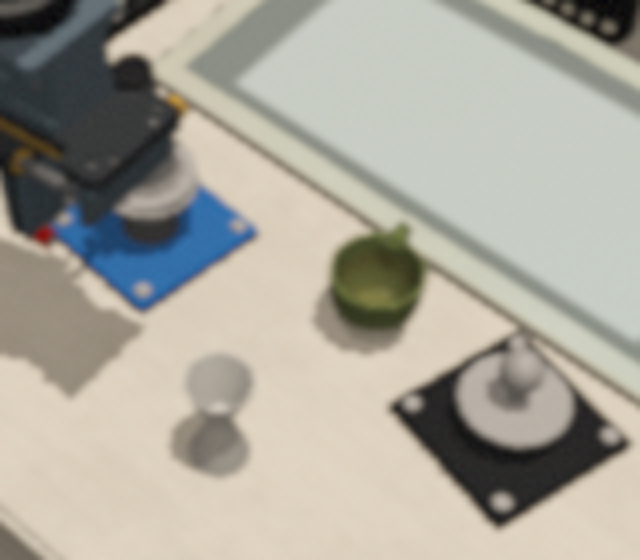

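Pushing further only rocks the coupler on the ball: barrel top moved from x 593 to 584. So the handle is on its stop. Backing off and checking uprightness.

>>> arm_command(slide=[[-2,0,0],[-5,0,0],[-8,0,0],[-10,0,-3],[-10,0,-4.5],[-10,0,-4.5],[-10,0,-4.5]], turn=[[0,0,0],[0,0,0],[0,0,0],[0,0,0],[0,0,0],[0,0,0],[0,0,0]], grip=[255,255,255,255,255,60,60])

```text
time_s: 24.9
ee_pos: [447.8, 147.2, 210.7]
ee_rot: [3.5, 90.0, 8.4]
force: [-0.1, 0.0, 0.4]
gripper_width: 10.9
```

```bash
python3 look.py 13 595 159 163; python3 ang.py
```

```text
t 24.9 pos [447.8 147.2 210.7] F [-0.1  0.   0.4] T [0.03 0.01 0.06] w 10.9 q [ 17.   9. 104.  -0.  67. -78.]
scene red 32 [491.1 150.7 108.2] [487.1 139.  103.2] [496.7 162.7 110.9] ((491.5190734863281, 150.99246215820312), (9.260174751281738, 23.326696395874023), 6.696971416473389)
scene btop 78 [590.2 157.8 162. ] 162.8 ((591.770751953125, 158.71334838867188), 12.972091674804688)
scene foot 192 ((596.6650390625, 159.42758178710938), 35.325016021728516) 63.368033827914815
top btop 96 [598.7 160.9 162.6] 162.7 ((597.3043823242188, 160.74819946289062), 14.580845832824707)
top foot 114 ((602.0818481445312, 159.78805541992188), 33.32965087890625) 62.455934074496156
wrist red 488 [490.1 151.7 107.7] [484.2 138.9  99.9] [497.8 165.1 110.7] ((491.2294616699219, 151.84283447265625), (12.300082206726074, 25.55487632751465), 6.702117919921875)
wrist foot 405 ((598.179931640625, 161.07655334472656), 29.494901657104492) 65.75014795437784
t 25.05 pos [448.7 147.3 210. ] F [-0.4 -0.9 -0.6] T [ 0.04 -0.01 -0.01] w 23.2 q [ 17.  10. 103.  -0.  67. -78.]
px 303 334 243 258
red [[485.8 139.6 101. ]
 [490.3 151.6 107.6]
 [497.8 163.7 109.9]]
-0.05 rows 240.8 257.2 col 317.2 w 31.1 top z 108.9
0 rows 242.7 259.3 col 317.2 w 31.5 top z 112.4
0.05 rows 244.8 261.6 col 317.2 w 31.9 top z 115.9
0.1 rows 247.1 264.2 col 317.2 w 32.2 top z 119.4
0.15 rows 249.7 267.0 col 317.2 w 32.6 top z 122.8
0.2 rows 252.5 270.0 col 317.2 w 32.9 top z 126.2
0.3 rows 258.8 276.8 col 317.2 w 33.6 top z 132.8
```

View pics/scene13z.png

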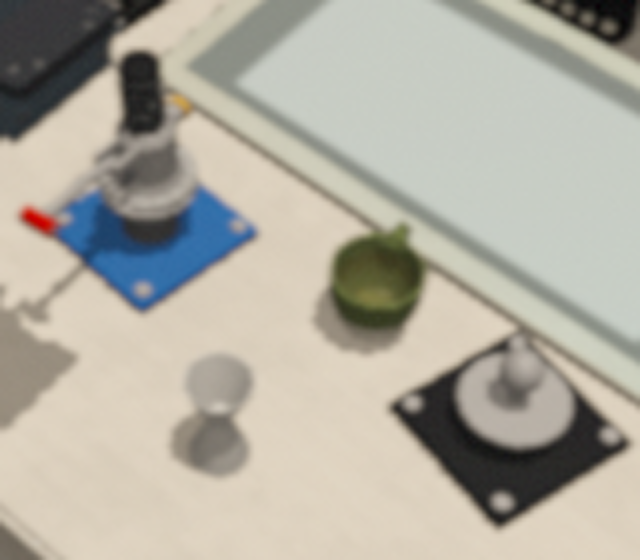

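View pics/wrist13z.png

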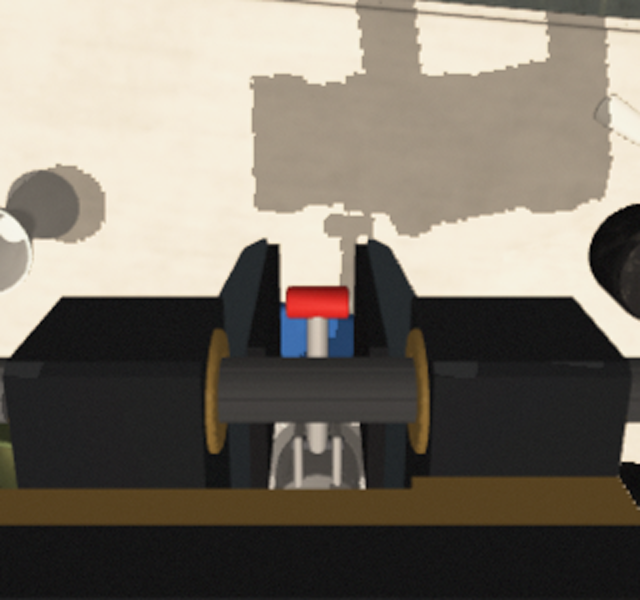

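```bash
python3 - <<'E'
from h import *
st()
env.grab_frame("scene")
for l in ["jigger","mug_1","mini_flask"]: print(l,[np.round(r["point"]) for r in env.search_frame("scene",l)[:1]])
print(env.job_done())
E
```

```text
t 25.1 pos [448.7 147.3 209.9] F [0.8 0.3 0.4] T [-0.01  0.02 -0.05] w 27.0 q [ 17.  10. 103.   0.  67. -78.]
jigger [array([493.,   1.,  47.])]
mug_1 [array([648.,  -2.,  42.])]
mini_flask [array([483., 320.,  38.])]
the job is handed in; nothing more can be done
None
```

The coupler is on the flushing ball, pressed home, with its handle down. I handed the job in at about 25 s, with the arm clear of everything.

- **Handle raised:** I led the red grip up its arc. The wrist image afterwards matched the fully raised angle, 1.15 rad.
- **Pressing home:** First contact came at a tool height of about 138 mm. The pin gave way at about 14 N and the coupler stopped at about 131 mm, nearly 7 mm lower. The wrist force then reached 16 N. Adding the coupler's weight (about 9 N as measured), the ball was bearing about 25 N.
- **Handle lowered:** I led the grip down until it met a stop, then pushed on it again from above. That push met only about 2 N and rocked the coupler by a few degrees. It settled back once released. The last image matches the handle level to within about 0.05 rad.
- **Height and lean:** The barrel top still measures about 163 mm, the same as after pressing. The coupler leans about 2–3° towards the handle.
- **Lock:** I did not test it by pulling on the coupler.
- **Other objects:** The jigger, cup and flask still stand where they were, within the camera's accuracy of a few mm.

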